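Change over the parts drying rack

TASK

Switch the drying rack's fan off by sliding its speed slider fully back to the off end, the end nearest the robot. With the fan off, move every dry pedal from the rack into the grey tray, and lay every washed crank arm from the mat on the rack's two sloped bars, lying flat across both bars and pointing up the slope, each near the middle of the slope and none on top of another. Then slide the fan speed slider up level with the white marker beside its track, without shifting the marker or disturbing the spray bottle, jar and wrench.

Things in the scene. Friction and masses are not known exactly. Their poses are not given: they have to be found in the camera images.
- deck: Sloped rack (fixed): two aluminium bars along y, each 24 wide, 324 long, centred at x = -35 and 35, open between. Origin: middle of the rack in the bars' top plane, 85 above the bench. x up the slope (20 degrees, away from robot), y left along the bars, z square to the slope. At x = -97 a stop strip 5 thick stands 8 above the plane; nothing else does. Fan housing 30 or more below.
- fan (a joint): Fan speed slider: 0 = off, the end of its track nearest the robot; 0.10 m = full, the far end. Grows as the grip moves away from the robot along the deck's level forward direction. It moves with about 1.5 N of friction and stays where it is left.
- fan_top (a point): Centre of the top of the slider's black grip, which is 20 (along the track) by 24 (across; pinch here) and 32 tall, standing on the grey control box at the rack's left end; box top 45 above the bench, grip top 78.5. x axis of this point: level, along the track towards full; y: to the left across the track.
- marker_tip (a point): Top centre of the white marker, a tab 5 (along the track) by 14 (across) and 4 tall on the control box, 28 to the left of the middle of the track. Its place along the track is the wanted fan setting; it differs from start to start. Same axes as fan_top. It could be pushed along (4 N), but is to be left where it is.
- tray: Grey plastic open tray for finished parts, fixed on the bench: 140 (x) by 200 (y) by 40 tall outside, walls 5, floor about 5 thick. Origin: centre of its underside, z up.
- mat: Black rubber drain mat fixed on the bench, 200 (x) by 400 (y), 4 thick. Origin: centre of its underside. The washed crank arms lie on it at the start, side by side about 100 apart.
- crank1: Washed bicycle crank arm, bare aluminium: flat bar 166 long (x), 26 wide (y, grip here), 18 thick (z), with a round boss of diameter 38 at its -x end and 30 at its +x end, as thick as the bar. About 0.22 kg, balances 5 from its origin towards the big boss. Origin: centre of the bar at half thickness. Either face may lie up. Starts flat on the mat. Three or four are present; an absent one reads None.
- crank2: Washed bicycle crank arm, bare aluminium: flat bar 166 long (x), 26 wide (y, grip here), 18 thick (z), with a round boss of diameter 38 at its -x end and 30 at its +x end, as thick as the bar. About 0.22 kg, balances 5 from its origin towards the big boss. Origin: centre of the bar at half thickness. Either face may lie up. Starts flat on the mat. Three or four are present; an absent one reads None.
- crank3: Washed bicycle crank arm, bare aluminium: flat bar 166 long (x), 26 wide (y, grip here), 18 thick (z), with a round boss of diameter 38 at its -x end and 30 at its +x end, as thick as the bar. About 0.22 kg, balances 5 from its origin towards the big boss. Origin: centre of the bar at half thickness. Either face may lie up. Starts flat on the mat. Three or four are present; an absent one reads None.
- crank4: Washed bicycle crank arm, bare aluminium: flat bar 166 long (x), 26 wide (y, grip here), 18 thick (z), with a round boss of diameter 38 at its -x end and 30 at its +x end, as thick as the bar. About 0.22 kg, balances 5 from its origin towards the big boss. Origin: centre of the bar at half thickness. Either face may lie up. Starts flat on the mat. Three or four are present; an absent one reads None.
- pedal1: Dry bicycle pedal: black block 70 (x) by 54 (y, grip here) by 24 (z), with a steel spindle of diameter 14 standing out 30 from the middle of its +x side. About 0.18 kg. Origin: centre of the block. Starts flat on the two bars of the rack, spindle up the slope. One or two are present; an absent one reads None.
- pedal2: Dry bicycle pedal: black block 70 (x) by 54 (y, grip here) by 24 (z), with a steel spindle of diameter 14 standing out 30 from the middle of its +x side. About 0.18 kg. Origin: centre of the block. Starts flat on the two bars of the rack, spindle up the slope. One or two are present; an absent one reads None.
- spray: White bottle, 60 in diameter and 160 tall, standing on the bench: a bystander. Origin: centre of its underside.
- jar: Clear jar with a steel lid, 64 in diameter and 70 tall, standing on the bench: a bystander. Origin: centre of its underside.
- wrench: Steel wrench lying flat on the bench, a bystander.
Mind the look-alikes: they are no part of the job. Leave any pink look-alike of the tray alone. Leave any purple look-alike of the crank4 alone.

How it is judged:
By the outcome, as a careful person would: the job done as asked, in the order asked, and still so for the second after the job is handed in, with the robot touching nothing.
Of crank1, crank2, crank3, crank4 only 3 to 4 are there at a start; the rules pass over those that are not, and their reading is None.
Of pedal1, pedal2 only 1 to 2 are there at a start; the rules pass over those that are not, and their reading is None.
At some moment in a run one of crank1, crank2, crank3, crank4 may be knocked a few centimetres aside while the robot is not near it.
Once in a run the grip may slacken for a moment while it holds something.
It also fails if it takes over 210 s, if anything falls off the work surface, if the arm or the gripper's body presses on something with over 40 N, if the wrist force passes 120 N, or if a joint passes its speed limit or range.

ROBOT

A 6-joint arm with a two-finger parallel gripper is mounted at the origin on the work surface. World frame = base frame: x ahead of the robot, y to its left, z up, the work surface at z = 0. Lengths are in m, angles in degrees, forces in N, time in s.
With the tool pointing down it reaches from about 0.25 to 0.725 m from the base axis. Payload 9.7 kg.
Tool frame: the origin (TCP) lies on the centre line of the jaws, within the pads' length; the fingertips stand bot.nose_length ahead of it and the grasp point (between the pads) lies 11 mm behind it (bot.nose_length is the distance from the TCP to the fingertips, in m); z points along the fingers, y is the line along which they close (so a half turn about z gives the same grasp; the last joint's range is limited). The gripper opens to 85 mm and grips with 20 to 120 N. Pads are 22 mm wide; open, the fingers measure 114 mm over their backs; the gripper's body (76 mm by 85 mm) begins 54 mm behind the grasp point. The pads swing forward as they close: fully open they stand 13 mm farther back than shut.
Start: joints at [67.437, 4.979, 10.078, 95.1, 0, 90], TCP at [0.211, 0.508, 0.239] pointing down, gripper open.
Joint ranges: [-179.16, 179.16], [-48.56, 103.87], [-65.8, 70.77], [-126.05, 130.52], [-82.76, 87.17], [-180, 180]. Speed limits (degrees/s): [127.2, 127.2, 147.25, 180, 180, 180].

INTERFACE

Orientations are given as [roll, pitch, yaw] about the fixed x, y, z axes, in that order (R = Rz(yaw) Ry(pitch) Rx(roll)).
In Python, from workcell import bot gives the robot as it stands. The module is installed in compiled form; this text tells all that it offers.
- The arm moves only by the shell command python3 -m inch 'ROWS' [OPENING] [FORCE]. ROWS is JSON, a list of rows, each a list of 4 numbers: the shift along the world's x, y, z in cm, then the turn about the world's z in degrees. A call has exactly 8 rows; each row is the pose to reach, as a shift and turn from the pose commanded when the call began; what a row does not reach only later rows make up. A row lasts 1/8 s, in which the tool goes at most 62.5 mm and 10.7 degrees, less where a joint would pass 70% of its speed; a pose out of reach is approached as far as the arm can. A call with a gripper value outside its range is refused whole. OPENING is the finger opening in cm, from 0 to 8.54, set as the call begins (- or left out, the last holds). The fingers move at their own pace and stop on an object; FORCE is the grip in N (left out, the last holds). Time passes only in rows, so rows that repeat a pose let the fingers close, or fill a call up. It gives the time, the measured TCP pose, the force, the opening and the grip force at its end, in the units of the state.
- bot.get_obs(): the state, without advancing time (a new reading comes with each control period).
- bot.camera(name): name is "side" or "top" or "wrist"; returns a dict with "img" (400x640x3 uint8, red, green, blue), "fovy" (degrees; the focal length in pixels is half the picture's height over the tangent of half this angle, whatever the lens; pixels are square), "cx", "cy" (the principal point, pixels), "dist" ([k1, k2, p1, p2, k3] as OpenCV has them; the pictures are not rectified), "R" (3x3) and "t" (3): a world point X has camera coordinates R X + t; the wrist camera has in their place "mount" (4x4, takes a point from camera to tool coordinates, whose origin is the TCP and whose axes are the flange's). Camera axes: x right, y down, z forward; pixel columns grow to the right and rows downward; lengths in m; the calibration is good to about 2 mm. A picture is of the moment at which its call begins: read the wrist's pose just before it. There is no depth.
- bot.job_done(): hands the job in; it is judged then, once.
Trained networks look in a picture, given as the dict that the camera call returned (one of the last four; its "shot" number tells which), for a name from the list of things; names that differ only in an ending like _2 or _b are one class to them, and where a whole thing is asked for, a point or a joint stands for the part that bears it (a point fixed in the world has none). Each returns a list of dicts, best first, with "score" (0 to 1); they miss things now and then, are a little off and sometimes report something else, mostly with a low value. They report only what shows in the picture. A call takes as long as a camera call. They do not tell look-alikes from the thing itself.
- bot.find_in(thing, picture): "point" ([column, row] in pixels, amid what is visible of it).
- bot.landmark_of(thing, picture): "point" ([column, row] in pixels: a listed point, or the origin of a listed thing).
The state is a dict: "time": time; "q": joint angles; "qd": joint speeds; "joint_efforts": joint torques, N m; "ee_pos": TCP position; "tcp_rot": TCP orientation; "wrist_force": force on the tool from outside, world axes, zero at the start; "torque": the same for the moment, N m; "opening": finger opening in m; "grasp_force": force on a finger pad.
Only numpy, scipy, OpenCV 4.12 (cv2) and the standard library are available. Lean on these libraries where they do the work, as an engineer would, in place of code of your own. Each camera call takes 0.05 s, during which the arm holds its last target. There are 200 camera calls.

## Working session

There is one attempt and no reset: what is moved stays moved. The work goes in short steps, Python scripts to look and compute and a shell command to move; the robot and the scene stay as the last step left them, time stands still between calls to the robot, and variables do not carry over. Pictures are saved under pics/ and viewed, at most 14 in all, crops included, and the job is handed in when it is done.

```bash
mkdir -p pics; cat > h.py <<'E'
import numpy as np, cv2
from workcell import bot
from scipy.spatial.transform import Rotation as Ro
def K(c):
    f=200/np.tan(np.radians(c["fovy"]/2)); return np.array([[f,0,c["cx"]],[0,f,c["cy"]],[0,0,1.]])
def snap(n):
    o=bot.get_obs(); c=bot.camera(n)
    if n=="wrist":
        T=np.eye(4);T[:3,:3]=Ro.from_euler('xyz',o["tcp_rot"],degrees=True).as_matrix();T[:3,3]=o["ee_pos"]
        M=np.linalg.inv(T@np.array(c["mount"]));c["Rw"],c["tw"]=M[:3,:3],M[:3,3]
    else: c["Rw"],c["tw"]=np.array(c["R"]),np.array(c["t"])
    return c
def ray(c,p):
    u=cv2.undistortPoints(np.array([[p]],float),K(c),np.array(c["dist"],float))[0,0]
    return -c["Rw"].T@c["tw"], c["Rw"].T@np.array([u[0],u[1],1.])
def on(c,p,z):
    o,d=ray(c,p); return o+d*(z-o[2])/d[2]
def onplane(c,p,P,n):
    o,d=ray(c,p); return o+d*(np.dot(np.array(P)-o,n)/np.dot(d,n))
def proj(c,X):
    return cv2.projectPoints(np.array(X,float).reshape(-1,1,3),cv2.Rodrigues(c["Rw"])[0],c["tw"],K(c),np.array(c["dist"],float))[0].reshape(-1,2)
def save(c,n,crop=None,s=1):
    im=c["img"][:,:,::-1]
    if crop: im=im[crop[1]:crop[3],crop[0]:crop[2]]
    cv2.imwrite("pics/"+n,cv2.resize(im,None,fx=s,fy=s,interpolation=cv2.INTER_CUBIC))
E
cat > a.py <<'E'
from h import *
print(bot.nose_length, bot.get_obs())
for n in("top","side"):
    c=snap(n); save(c,n+"0.png",s=1.25)
    print(n,"cam",(-c["Rw"].T@c["tw"]).round(3))
    for t,z in(("deck",.085),("fan_top",.0785),("marker_tip",.049),("tray",0),("mat",0),("crank1",.013),("pedal1",.097),("spray",0),("jar",0),("wrench",.0)):
        for r in bot.landmark_of(t,c):
            if r["score"]>.3: print(t,round(r["score"],2),np.round(r["point"]),on(c,r["point"],z).round(3))
E
python3 a.py
```

```text
0.008 {'time': 0.0, 'q': array([6.74355469e+01, 5.01215921e+00, 1.00336456e+01, 9.51008144e+01,
       3.54288750e-03, 9.00017133e+01]), 'qd': array([ 0.05521639, -0.02017124,  0.026268  ,  0.01274736, -0.1827165 ,
        0.066472  ]), 'joint_efforts': array([ 2.17886416e-03, -5.20386600e+01,  4.64801896e+01,  1.62706047e-02,
        6.44055331e-05,  1.60220713e-05]), 'ee_pos': array([0.21094277, 0.50768958, 0.23856567]), 'tcp_rot': array([-1.79920672e+02, -3.54051192e-03,  1.57433829e+02]), 'wrist_force': array([-0.83364011, -0.04774979, -0.03680201]), 'torque': array([-0.04443998,  0.01943657,  0.03691573]), 'grasp_force': 0.0, 'opening': 0.08541495319235105}
top cam [ 0.296 -0.119  1.549]
deck 0.85 [226. 188.] [0.558 0.17  0.085]
fan_top 0.44 [162. 200.] [0.524 0.38  0.079]
tray 0.81 [334. 161.] [ 0.658 -0.17   0.   ]
tray 0.57 [417. 142.] [ 0.722 -0.451  0.   ]
mat 0.86 [355. 227.] [ 0.438 -0.236  0.   ]
mat 0.59 [193. 265.] [0.319 0.295 0.   ]
crank1 0.96 [401. 226.] [ 0.439 -0.383  0.013]
crank1 0.92 [472. 183.] [ 0.576 -0.628  0.013]
crank1 0.86 [309. 216.] [ 0.473 -0.086  0.
[... 558 characters left out ...]
658 -0.174  0.   ]
tray 0.68 [439. 235.] [ 0.718 -0.454  0.   ]
mat 0.72 [337. 246.] [ 0.446 -0.241  0.   ]
crank1 0.9 [324. 237.] [ 0.44  -0.19   0.013]
crank1 0.85 [365. 269.] [ 0.42  -0.381  0.013]
crank1 0.79 [302. 219.] [ 0.453 -0.072  0.013]
crank1 0.76 [342. 255.] [ 0.417 -0.29   0.013]
crank1 0.65 [363. 208.] [ 0.643 -0.187  0.013]
crank1 0.57 [464. 287.] [ 0.563 -0.641  0.013]
pedal1 0.61 [259. 156.] [0.538 0.239 0.097]
pedal1 0.43 [302. 221.] [ 0.379 -0.154  0.097]
spray 0.8 [208. 198.] [0.31  0.278 0.   ]
jar 0.95 [317. 297.] [ 0.245 -0.345  0.   ]
wrench 0.67 [256. 220.] [0.351 0.051 0.   ]
wrench 0.51 [210. 196.] [0.322 0.283 0.   ]
wrench 0.48 [306. 224.] [ 0.456 -0.089  0.   ]
```

View pics/top0.png

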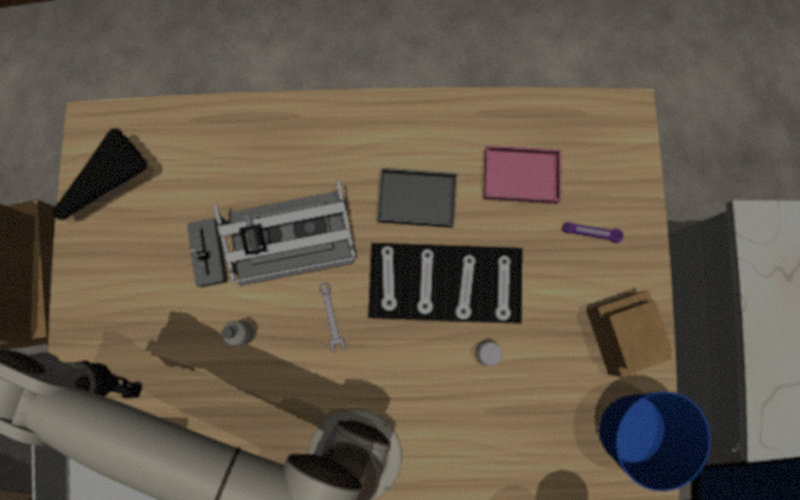

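View pics/side0.png

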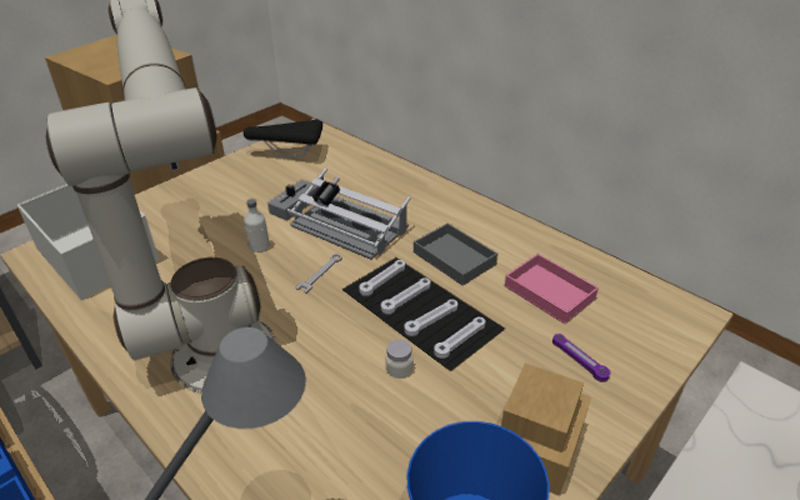

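The pictures show four cranks on the black mat (top view around (388–504, 250–310)), one pedal on the rack at (253, 237), and the slider grip on the box at (205, 255). The grey tray is left of the pink look-alike, and the purple crank is off to the right. I'll move over the rack for a close look.

```bash
python3 -m inch '[[2,-2,3,8],[6,-6,6,16],[10,-10,9,24],[14,-14,11,30],[18,-17,12,32],[22,-20,12,32],[22,-20,12,32],[22,-20,12,32]]' 8.5 30
cat > b.py <<'E'
from h import *
import sys
c=snap("wrist"); save(c,sys.argv[1]+".png",s=1.25)
print(bot.get_obs()["ee_pos"],bot.get_obs()["tcp_rot"],"cam",(-c["Rw"].T@c["tw"]).round(3))
for t,z in(("deck",.085),("fan_top",.0785),("marker_tip",.049),("tray",0),("crank1",.013),("pedal1",.097),("spray",0)):
    for r in bot.landmark_of(t,c):
        if r["score"]>.3: print(t,round(r["score"],2),np.round(r["point"],1),on(c,r["point"],z).round(4))
E
python3 b.py w1
```

```text
time: 2.1
ee_pos: [0.4309, 0.3079, 0.3592]
tcp_rot: [180.0, -0.0, -170.6]
wrist_force: [0.2, 0.3, 0.2]
opening: 0.0851
grasp_force: 0.0
[0.43057641 0.30825883 0.35931482] [ 1.79992904e+02 -8.06510087e-03 -1.70541707e+02] cam [0.352 0.295 0.494]
fan_top 0.93 [374.9 228.4] [0.511  0.3839 0.0785]
marker_tip 0.58 [393.8 236.1] [0.5291 0.4177 0.049 ]
crank1 0.79 [ 27.5 116.5] [ 0.4549 -0.0892  0.013 ]
pedal1 0.65 [258.7 245.4] [0.5486 0.2459 0.097 ]
spray 0.69 [325.8  53.5] [ 0.3157  0.2896 -0.    ]
```

View pics/w1.png

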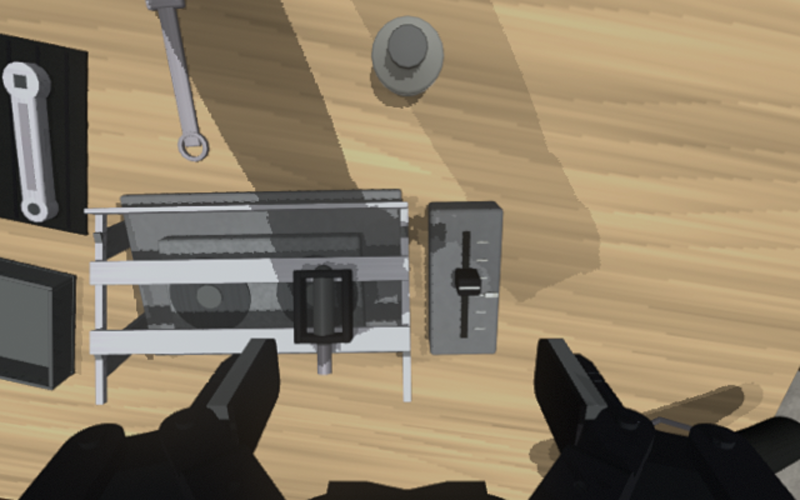

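The wrist view shows the near bar at rows ~258–285 and the far bar at ~330–355 (scaled pixels). The pedal is at (323, 305), the grip at (468, 285), and the white marker tab at (490, 295), slightly farther up the track than the grip.

```bash
cat > c.py <<'E'
from h import *
c=snap("wrist")
P=lambda u,v,z: on(c,(u/1.25,v/1.25),z)
a,b=P(90,273,.073),P(409,269,.073); d,e=P(90,344,.097),P(409,340,.097)
for p in(a,b,d,e):print(p.round(4))
for v in (b-a,e-d): print("len",np.linalg.norm(v).round(4),"yaw",np.degrees(np.arctan2(-v[0],v[1])).round(2))
print("centre",((a+b+d+e)/4).round(4))
print("slot",P(466,232,.045),P(464,337,.045))
# marker segmentation
im=c["img"].astype(int); s=im[180:290,340:405]; m=s.min(2)
print(c["img"][225:245,385:402].min(2))
E
python3 c.py
```

```text
[0.5633 0.0051 0.073 ]
[0.5054 0.3234 0.073 ]
[0.6299 0.017  0.097 ]
[0.5707 0.3343 0.097 ]
len 0.3234 yaw 10.31
len 0.3228 yaw 10.56
centre [0.5673 0.1699 0.085 ]
slot [0.46563005 0.37661324 0.045     ] [0.58559224 0.39965067 0.045     ]
[[109 117 117 116 116 115 108 101 101 101 102 101  97  91  96 102 103]
 [111 117 116 116 116 113 107 101 101 102 102 102  96  90  94 102 103]
 [116 117 116 116 115 109 102 102 103 102 102 102  96  89  92 102 102]
 [116 116 116 115 116 111 104 101 102 103 102 102  97  88  94 102 101]
 [114 115 115 116 115 115 109 102 101 102 103 101  96  88  99 109 106]
 [115 114 115 116 115 115 110 104 101 102 103 101  96  88  99 113 113]
 [115 116 116 116 115 115 115 108 101 101 103 101  95  88  98 112 113]
 [116 117 116 114 108 107 113 108 100  99 101  99  94  87  97 112 112]
 [114 111 108 109  97  94 107 103  97  96  98  97  93  85  96 112 112]
 [104  95 112 139 140 139 138 136 132 125 124 125 112  90  98 112 113]
 [118 108 151 197 200 199 198 198 194 183 178 176 148 103 103 112 112]
 [160 138 157 199 201 201 201 201 200 191 178 176 149 104 103 112 113]
 [132 120 148 186 189 187 187 187 185 175 164 160 135 100 102 112 114]
 [116 115 131 147 148 147 147 146 140 133 129 121 106  96 103 113 113]
 [116 116 116 117 116 116 116 117 116 116 117 112 105 102 109 115 115]
 [117 118 117 115 114 113 114 114 115 115 117 110 105 109 117 118 118]
 [118 118 116 115 114 114 114 115 115 115 115 110 105 112 121 120 119]
 [117 117 117 116 115 115 115 115 115 115 115 109 103 109 120 121 121]
 [118 117 116 116 115 114 115 115 115 115 115 108 101 109 121 122 122]
 [117 116 116 115 115 115 114 115 114 115 114 108 101 110 123 124 123]]
```

Bar length checks at 323 (given 324), deck yaw 10.4°, centre (0.567, 0.170), slider at deck-forward −0.017. Now the slider.

```bash
python3 -m inch '[[2,2,-4,1],[4,4,-8,1],[6,6,-13,1],[8,7.6,-18,1],[8,7.6,-22,1],[8,7.6,-26,1],[8,7.6,-29.3,1],[8,7.6,-29.3,1]]' 4.8 20
python3 -m inch '[[0,0,0,0],[0,0,0,0],[0,0,0,0],[0,0,0,0],[0,0,0,0],[0,0,0,0],[0,0,0,0],[0,0,0,0]]' 1.5 20
```

```text
time: 3.55
ee_pos: [0.5095, 0.383, 0.0635]
tcp_rot: [-179.9, -0.3, -169.6]
wrist_force: [0.8, 0.4, -0.2]
opening: 0.048
grasp_force: 0.0
time: 4.55
ee_pos: [0.5118, 0.3844, 0.0684]
tcp_rot: [179.9, 0.2, -169.6]
wrist_force: [-1.4, -1.0, 6.1]
opening: 0.0231
grasp_force: 23.4
```

```bash
python3 -m inch '[[-0.6,-0.11,0,0],[-1.2,-0.22,0,0],[-1.8,-0.33,0,0],[-2.4,-0.44,0,0],[-3,-0.55,0,0],[-3.3,-0.61,0,0],[-3.6,-0.66,0,0],[-3.6,-0.66,0,0]]'
```

```text
time: 5.55
ee_pos: [0.4758, 0.3779, 0.0684]
tcp_rot: [179.9, 0.2, -169.6]
wrist_force: [-0.5, -1.4, 6.5]
opening: 0.0235
grasp_force: 23.4
```

```bash
python3 -m inch '[[-0.1,-0.02,0,0],[-0.2,-0.04,0,0],[-0.3,-0.06,0,0],[-0.4,-0.07,0,0],[-0.4,-0.07,0,0],[-0.4,-0.07,0,0],[-0.4,-0.07,0,0],[-0.4,-0.07,0,0]]'
```

```text
time: 6.55
ee_pos: [0.4747, 0.3777, 0.0685]
tcp_rot: [179.9, 0.5, -169.6]
wrist_force: [15.5, 2.1, 1.0]
opening: 0.0232
grasp_force: 22.6
```

```bash
python3 -m inch '[[0.4,0.07,0,0],[0.4,0.07,0,0],[0.4,0.07,0,0],[0.4,0.07,3,0],[0.4,0.07,7,0],[0.4,0.07,11,0],[3,-4,13,0],[5.5,-9,13,0]]' 4.8 20
python3 -m inch '[[2.3,-4,0,0],[2.3,-4,-2,0],[2.3,-4,-5,0],[2.3,-4,-8,0],[2.3,-4,-11.3,0],[2.3,-4,-11.3,0],[2.3,-4,-11.3,0],[2.3,-4,-11.3,0]]' 8.5
python3 -m inch '[[0,0,0,0],[0,0,0,0],[0,0,0,0],[0,0,0,0],[0,0,0,0],[0,0,0,0],[0,0,0,0],[0,0,0,0]]' 4 40
```

```text
time: 7.55
ee_pos: [0.5268, 0.2867, 0.1983]
tcp_rot: [179.9, 0.2, -169.4]
wrist_force: [0.2, -0.2, -1.2]
opening: 0.0481
grasp_force: 0.0
time: 8.55
ee_pos: [0.5498, 0.247, 0.0851]
tcp_rot: [180.0, 0.1, -169.6]
wrist_force: [-0.7, -0.1, 0.7]
opening: 0.085
grasp_force: 0.0
time: 9.55
ee_pos: [0.5493, 0.2467, 0.0841]
tcp_rot: [180.0, 0.1, -169.6]
wrist_force: [0.1, 0.2, 5.8]
opening: 0.0534
grasp_force: 43.2
```

```bash
python3 -m inch '[[0,0,1,0],[0,0,3,0],[0,0,6,0],[0,0,9,0],[1,-3,10,0],[2,-7,10,-4],[3,-11,10,-8],[3,-11,10,-8]]'
python3 - <<'E'
from h import *
c=snap("wrist")
for t,z in (("fan_top",.0785),("marker_tip",.049)):
  for r in bot.landmark_of(t,c)[:1]:
    p=on(c,r["point"],z); d=p[:2]-[.5673,.1699]; print(t,r,p.round(4),"f",.9836*d[0]+.1805*d[1],"l",-.1805*d[0]+.9836*d[1])
E
python3 -m inch '[[1,-5,0,-3],[2,-10,0,-5],[3,-15,0,-5],[4,-20,0,-5],[5,-25,0,-5],[6,-29,-1,-5],[6.4,-30.7,-4,-5],[6.4,-30.7,-6,-5]]'
python3 -m inch '[[0,0,-2,0],[0,0,-4,0],[0,0,-6,0],[0,0,-8,0],[0,0,-9,0],[0,0,-10,0],[0,0,-10.4,0],[0,0,-10.4,0]]'
```

```text
time: 10.55
ee_pos: [0.5794, 0.1342, 0.1834]
tcp_rot: [-180.0, -0.0, -177.8]
wrist_force: [0.3, 0.1, -1.1]
opening: 0.0534
grasp_force: 42.7
time: 11.7
ee_pos: [0.6431, -0.1707, 0.1214]
tcp_rot: [180.0, -0.1, 177.4]
wrist_force: [0.2, 0.5, -1.5]
opening: 0.0534
grasp_force: 43.1
time: 12.7
ee_pos: [0.6431, -0.1705, 0.0194]
tcp_rot: [-180.0, 0.0, 177.4]
wrist_force: [0.4, -0.6, -2.3]
opening: 0.0531
grasp_force: 43.0
```

```bash
python3 -m inch '[[0,0,0,0],[0,0,0,0],[0,0,0,0],[0,0,0,0],[0,0,4,0],[0,0,9,0],[0,0,14,0],[0,0,18,0]]' 7
python3 -m inch '[[-3,0,5,0],[-8,0,10,0],[-14,0,14,0],[-20,0,14,0],[-26,0,14,0],[-30,0,14,0],[-30,0,14,0],[-30,0,14,0]]' 8.5
cat > d.py <<'E'
from h import *
import sys
c=snap("wrist"); save(c,sys.argv[1]+".png",s=1.25)
print(bot.get_obs()["ee_pos"])
for t,z in(("tray",0),("crank1",.013),("pedal1",.017),("jar",0)):
    for r in bot.landmark_of(t,c):
        if r["score"]>.3: print(t,round(r["score"],2),np.round(r["point"],1),on(c,r["point"],z).round(4))
c=snap("side"); save(c,sys.argv[1]+"s.png",(160,100,460,300),2.6)
c=snap("top")
for r in bot.landmark_of("fan_top",c):
    p=on(c,r["point"],.0785); d=p[:2]-[.5673,.1699]; print(r,p.round(4),"f",.9836*d[0]+.1805*d[1],"l",-.1805*d[0]+.9836*d[1])
E
python3 d.py w2
```

```text
time: 13.7
ee_pos: [0.6431, -0.1704, 0.2018]
tcp_rot: [-180.0, 0.1, 177.4]
wrist_force: [0.5, -0.2, -0.6]
opening: 0.0701
grasp_force: 0.0
time: 14.7
ee_pos: [0.3433, -0.1705, 0.3396]
tcp_rot: [-180.0, 0.1, 177.4]
wrist_force: [0.5, -0.5, -0.2]
opening: 0.0851
grasp_force: 0.0
[ 0.34365944 -0.17050351  0.33918851]
tray 0.83 [333.4 345.6] [ 0.6634 -0.1717 -0.    ]
crank1 0.98 [318.4 220.7] [ 0.4423 -0.1843  0.013 ]
crank1 0.79 [385.6 227.1] [ 0.456  -0.0921  0.013 ]
crank1 0.65 [170.  218.3] [ 0.4298 -0.3882  0.013 ]
crank1 0.61 [ 33.4 308.2] [ 0.5669 -0.628   0.013 ]
crank1 0.57 [240.3 217.9] [ 0.4335 -0.2911  0.013 ]
crank1 0.55 [186.1  85.4] [ 0.2577 -0.3373  0.013 ]
pedal1 0.96 [336.8 344.1] [ 0.6464 -0.1662  0.017 ]
jar 0.96 [187.8  84.2] [ 0.2563 -0.3397  0.    ]
{'point': [162.1, 216.8], 'score': 0.63} [0.4689 0.3774 0.0785] f -0.05931873546461127 l 0.22183325134652163
```

View pics/w2.png

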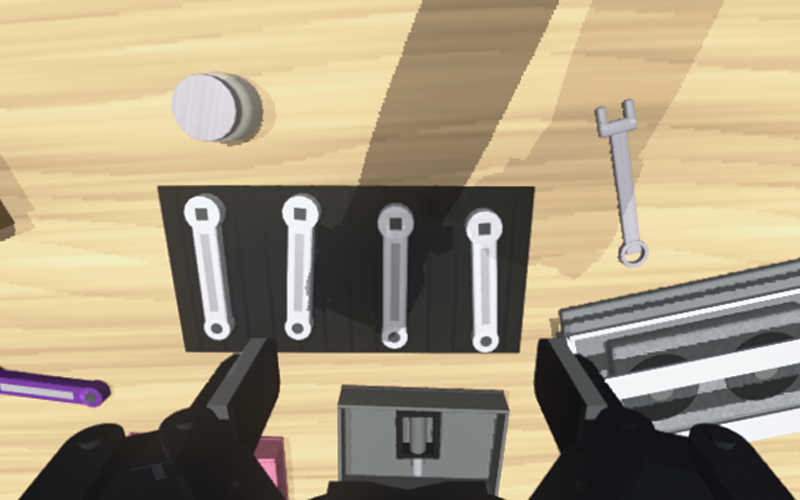

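View pics/w2s.png

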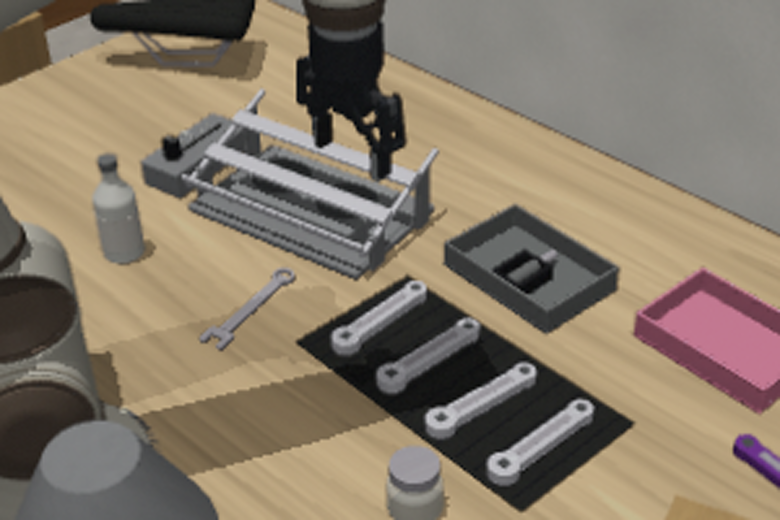

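Pedal flat in the grey tray, slider at the near end; cranks' big bosses (scaled) at (484,229), (395,223), (300,214), (202,213), small ends at (485,341), (395,337), (298,328), (217,328).

```bash
python3 - <<'E'
from h import *
c=snap("wrist")
for n,a,b in(("A",(484,229),(485,341)),("B",(395,223),(395,337)),("C",(300,214),(298,328)),("D",(202,213),(217,328))):
    p=on(c,np.array(a)/1.25,.022);q=on(c,np.array(b)/1.25,.022);v=q-p
    L=np.linalg.norm(v);print(n,"len",L.round(4),"yaw",np.degrees(np.arctan2(v[1],v[0])).round(1),"origin",(p+v*64/132).round(4))
print(bot.get_obs()["ee_pos"],bot.get_obs()["tcp_rot"])
E
```

```text
A len 0.1314 yaw 1.1 origin [ 0.4536 -0.0904  0.022 ]
B len 0.1323 yaw -3.0 origin [ 0.4435 -0.187   0.022 ]
C len 0.1313 yaw -7.8 origin [ 0.4286 -0.2894  0.022 ]
D len 0.1323 yaw -3.4 origin [ 0.4238 -0.3859  0.022 ]
[ 0.34332584 -0.170389    0.33904422] [ 1.79984431e+02 -3.63875912e-02  1.77455121e+02]
```

```bash
python3 -m inch '[[3,2,-5,2],[6,5,-10,3.7],[9,7,-15,3.7],[11.1,8,-20,3.7],[11.1,8,-25,3.7],[11.1,8,-29,3.7],[11.1,8,-31.5,3.7],[11.1,8,-32.4,3.7]]' 5.5 60
python3 -m inch '[[0,0,0,0],[0,0,0,0],[0,0,0,0],[0,0,0,0],[0,0,0,0],[0,0,0,0],[0,0,0,0],[0,0,1,0]]' 1.5 60
python3 -m inch '[[0,0,4,0],[0,1,8,2],[0,4,12,5],[1,8,16,9.3],[3,12,18,9.3],[5,16,18,9.3],[7,21,18,9.3],[9,26,18,9.3]]'
```

```text
time: 16.15
ee_pos: [0.4531, -0.0901, 0.0137]
tcp_rot: [180.0, -0.1, -178.9]
wrist_force: [-1.1, 0.5, 0.0]
opening: 0.055
grasp_force: 0.0
time: 17.15
ee_pos: [0.4537, -0.0903, 0.0254]
tcp_rot: [180.0, -0.0, -178.9]
wrist_force: [-0.1, -0.5, -2.7]
opening: 0.0243
grasp_force: 59.8
time: 18.15
ee_pos: [0.5444, 0.1712, 0.2058]
tcp_rot: [180.0, 0.0, -169.6]
wrist_force: [0.4, -0.6, -2.0]
opening: 0.0245
grasp_force: 59.8
```

```bash
python3 -m inch '[[0,4,0,0],[0,8,-1,0],[0.3,11.1,-3,0],[0.3,11.1,-5,0],[0.3,11.1,-7,0],[0.3,11.1,-8.5,0],[0.3,11.1,-9,0],[0.3,11.1,-9,0]]'
python3 -m inch '[[0,0,0,0],[0,0,-0.2,0],[0,0,-0.4,0],[0,0,-0.6,0],[0,0,-0.8,0],[0,0,-1,0],[0,0,-1.2,0],[0,0,-1.2,0]]' - 20
```

```text
time: 19.15
ee_pos: [0.5471, 0.2805, 0.1155]
tcp_rot: [180.0, 0.0, -169.6]
wrist_force: [-0.5, -0.4, -2.5]
opening: 0.0243
grasp_force: 59.9
time: 20.15
ee_pos: [0.5462, 0.2807, 0.1055]
tcp_rot: [179.9, 0.0, -169.5]
wrist_force: [-11.4, -3.0, 14.1]
opening: 0.0242
grasp_force: 63.6
```

```bash
python3 -m inch '[[0,0,0,0],[0,0,-0.1,0],[0,0,-0.2,0],[0,0,-0.3,0],[0,0,-0.4,0],[0,0,-0.5,0],[0,0,-0.5,0],[0,0,-0.5,0]]' 1.5 20; python3 - <<'E'
from h import *
c=snap("side"); save(c,"p1.png",(190,110,350,220),5)
E
```

```text
time: 21.15
ee_pos: [0.5457, 0.2806, 0.1001]
tcp_rot: [180.0, -0.1, -169.5]
wrist_force: [-13.1, -3.3, 12.8]
opening: 0.0243
grasp_force: 65.3
```

View pics/p1.png

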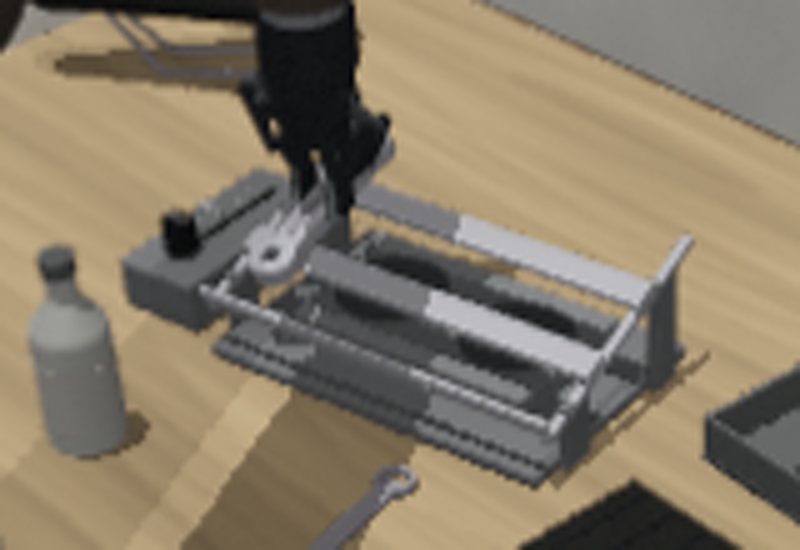

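The crank (boss at (270, 250)) is tilting down onto the bars at the rack's left end, nearly flat. I'll press a little more, release, lift and look.

```bash
python3 -m inch '[[0,0,-0.1,0],[0,0,-0.2,0],[0,0,-0.3,0],[0,0,-0.4,0],[0,0,-0.5,0],[0,0,-0.5,0],[0,0,-0.5,0],[0,0,-0.5,0]]'
python3 -m inch '[[0,0,0,0],[0,0,0,0],[0,0,0,0],[0,0,0.5,0],[0,0,3,0],[0,0,6,0],[0,0,10,0],[0,0,14,0]]' 4.2
python3 -m inch '[[0,-5,5,-2],[-2,-10,8,-6],[-5,-15,8,-10],[-8,-20,8,-14],[-11,-25,8,-14],[-14,-30,8,-14],[-17,-35,8,-14],[-17,-37,8,-14]]'
cat > e.py <<'E'
from h import *
import sys
th=np.radians(20);ya=np.radians(10.4);C=np.array([.5673,.1699,.085])
Rd=Ro.from_euler('zy',[10.4,-20],degrees=True).as_matrix()
o=bot.get_obs();print(o["ee_pos"],o["tcp_rot"][2])
for n in("wrist","top","side"):
    c=snap(n)
    if n==sys.argv[2]: save(c,sys.argv[1]+".png",None if n=="wrist" else (150,100,450,300),1.25 if n=="wrist" else 2.6)
    for r in bot.landmark_of("crank1",c):
        if r["score"]<.3: continue
        p=on(c,r["point"],.013); d=Rd.T@(onplane(c,r["point"],C+Rd[:,2]*.009,Rd[:,2])-C)
        if abs(d[0])<.08 and abs(d[1])<.17: print(n,"RACK",round(r["score"],2),d.round(4))
        elif p[1]>-.5: print(n,"mat",round(r["score"],2),p.round(4),np.round(r["point"],1))
E
python3 e.py w3 side
```

```text
time: 22.2
ee_pos: [0.5456, 0.2806, 0.0973]
tcp_rot: [179.9, 0.0, -169.5]
wrist_force: [-20.4, -5.2, 26.9]
opening: 0.0238
grasp_force: 68.3
time: 23.2
ee_pos: [0.5469, 0.2805, 0.2347]
tcp_rot: [-180.0, 0.0, -169.6]
wrist_force: [0.2, -0.2, -0.8]
opening: 0.0425
grasp_force: 0.0
time: 24.2
ee_pos: [0.3753, -0.0912, 0.3145]
tcp_rot: [-180.0, 0.1, 176.3]
wrist_force: [0.8, -0.2, 0.5]
opening: 0.0422
grasp_force: 0.0
[ 0.37532406 -0.09124951  0.31448734] 176.28537758175412
wrist mat 0.96 [ 0.4283 -0.3882  0.013 ] [ 99.3 207.5]
wrist mat 0.7 [ 0.4458 -0.1876  0.013 ] [254.1 210.9]
wrist mat 0.61 [ 0.4297 -0.2903  0.013 ] [173.3 203.9]
top mat 0.86 [ 0.4451 -0.1827  0.013 ] [338.8 224.6]
top RACK 0.85 [0.0067 0.1119 0.009 ]
top mat 0.64 [ 0.4269 -0.2897  0.013 ] [372.  229.8]
top mat 0.63 [ 0.4234 -0.3775  0.013 ] [399.1 230.5]
side RACK 0.8 [0.0198 0.1312 0.009 ]
side mat 0.7 [ 0.4333 -0.3848  0.013 ] [368.8 267.1]
side mat 0.62 [ 0.4499 -0.1889  0.013 ] [325.9 235.2]
side mat 0.61 [ 0.4238 -0.2894  0.013 ] [343.4 253.8]
```

View pics/w3.png

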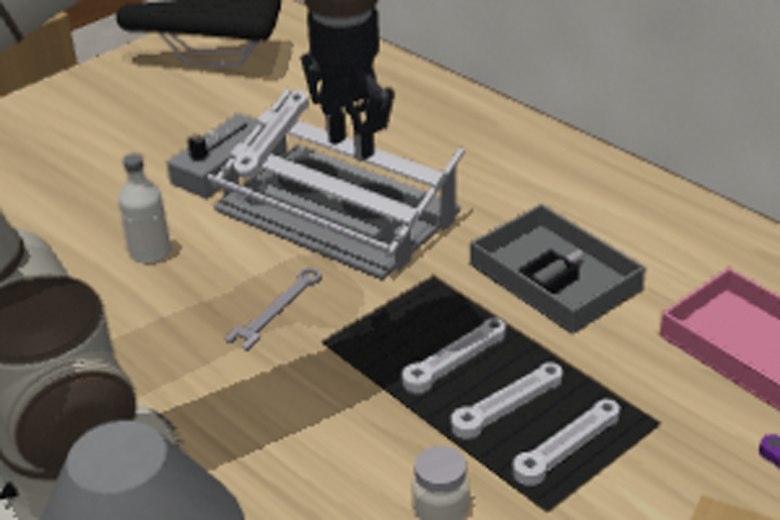

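Crank A lies flat across both bars near mid-slope; the other three are unmoved. Next crank.

```bash
python3 -m inch '[[2,-3,-4,0.6],[4,-6,-9,0.6],[6,-9,-14,0.6],[6.7,-9.7,-19,0.6],[6.7,-9.7,-24,0.6],[6.7,-9.7,-27,0.6],[6.7,-9.7,-29,0.6],[6.7,-9.7,-29.8,0.6]]' 5.5 40
python3 -m inch '[[0,0,0,0],[0,0,0,0],[0,0,0,0],[0,0,0,0],[0,0,0,0],[0,0,0,0],[0,0,0,0],[0,0,1,0]]' 1.5 40
python3 -m inch '[[0,1,4,0],[0,3,8,2],[0,6,12,5],[1,10,16,9],[3,14,18,13.4],[5,19,18,13.4],[7,24,18,13.4],[9,29,18,13.4]]'
python3 -m inch '[[1.5,4,0,0],[2.7,8,-1,0],[2.7,10.3,-3,0],[2.7,10.3,-5,0],[2.7,10.3,-7,0],[2.7,10.3,-8.5,0],[2.7,10.3,-9,0],[2.7,10.3,-9,0]]'
```

```text
time: 25.5
ee_pos: [0.4438, -0.1852, 0.014]
tcp_rot: [180.0, -0.1, 177.1]
wrist_force: [-0.7, 1.1, -0.4]
opening: 0.055
grasp_force: 0.0
time: 26.5
ee_pos: [0.4434, -0.1862, 0.025]
tcp_rot: [180.0, -0.1, 177.0]
wrist_force: [0.2, 0.6, -3.1]
opening: 0.0251
grasp_force: 39.7
time: 27.5
ee_pos: [0.5342, 0.1051, 0.2056]
tcp_rot: [-180.0, -0.0, -169.6]
wrist_force: [0.7, -0.5, -2.4]
opening: 0.0248
grasp_force: 40.0
time: 28.5
ee_pos: [0.5609, 0.2064, 0.1154]
tcp_rot: [-180.0, -0.0, -169.6]
wrist_force: [-0.4, -0.6, -2.5]
opening: 0.0252
grasp_force: 40.1
```

```bash
python3 -m inch '[[0,0,-0.3,0],[0,0,-0.6,0],[0,0,-0.9,0],[0,0,-1.2,0],[0,0,-1.5,0],[0,0,-1.8,0],[0,0,-2.1,0],[0,0,-2.2,0]]'
python3 -m inch '[[0,0,0,0],[0,0,0,0],[0,0,0,0],[0,0,0.5,0],[0,0,3,0],[0,0,6,0],[0,0,10,0],[0,0,14,0]]' 4.2
python3 -m inch '[[-2,-6,6,-3],[-4,-12,8,-9],[-7,-18,8,-15],[-9,-24,8,-18],[-12,-30,8,-18],[-15,-36,8,-18],[-17,-40,8,-18],[-17,-40,8,-18]]'
python3 e.py w4 side
```

```text
time: 29.5
ee_pos: [0.5604, 0.2064, 0.0973]
tcp_rot: [180.0, 0.1, -169.6]
wrist_force: [-18.2, -5.8, 30.0]
opening: 0.0251
grasp_force: 47.2
time: 30.5
ee_pos: [0.5609, 0.2066, 0.2347]
tcp_rot: [-180.0, 0.0, -169.6]
wrist_force: [0.6, -0.3, 0.6]
opening: 0.042
grasp_force: 0.0
time: 31.5
ee_pos: [0.3894, -0.1957, 0.3139]
tcp_rot: [-180.0, 0.0, 172.2]
wrist_force: [0.2, -0.1, -0.1]
opening: 0.042
grasp_force: 0.0
[ 0.38942296 -0.19573876  0.31386676] 172.24822663108296
wrist mat 0.83 [ 0.4276 -0.3914  0.013 ] [177.7 202.2]
wrist mat 0.77 [ 0.4344 -0.2944  0.013 ] [253.  197.5]
top RACK 0.94 [0.0125 0.1148 0.009 ]
top RACK 0.81 [0.0081 0.0372 0.009 ]
top mat 0.65 [ 0.4228 -0.3772  0.013 ] [399.  230.7]
side mat 0.95 [ 0.4253 -0.291   0.013 ] [344.1 253.8]
side mat 0.91 [ 0.4269 -0.3952  0.013 ] [370.1 269.9]
side RACK 0.79 [0.0109 0.1349 0.009 ]
side RACK 0.69 [0.0006 0.0306 0.009 ]
```

```bash
python3 -m inch '[[1,-3,-4,0],[2,-6,-9,0],[3.8,-9.6,-14,0],[3.8,-9.6,-19,0],[3.8,-9.6,-24,0],[3.8,-9.6,-27,0],[3.8,-9.6,-29,0],[3.8,-9.6,-29.8,0]]' 5.5 40
python3 -m inch '[[0,0,0,0],[0,0,0,0],[0,0,0,0],[0,0,0,0],[0,0,0,0],[0,0,0,0],[0,0,0,0],[0,0,1,0]]' 1.5 40
python3 -m inch '[[0,1,4,0],[0,3,8,3],[1,7,12,8],[3,12,16,13],[5,17,18,18],[7,22,18,18],[9,27,18,18],[11,32,18,18]]'
python3 -m inch '[[2,4,0,0],[3.5,8,-1,0],[3.5,10.3,-3,0],[3.5,10.3,-5,0],[3.5,10.3,-7,0],[3.5,10.3,-8.5,0],[3.5,10.3,-9,0],[3.5,10.3,-9,0]]'
```

```text
time: 32.8
ee_pos: [0.4291, -0.288, 0.014]
tcp_rot: [179.9, -0.1, 172.5]
wrist_force: [1.2, -0.2, 0.5]
opening: 0.0555
grasp_force: 0.0
time: 33.8
ee_pos: [0.4285, -0.2892, 0.0251]
tcp_rot: [180.0, -0.1, 172.4]
wrist_force: [-0.6, 0.0, -2.2]
opening: 0.025
grasp_force: 39.5
time: 34.8
ee_pos: [0.5393, 0.0322, 0.2058]
tcp_rot: [-180.0, 0.0, -169.6]
wrist_force: [1.8, -0.9, -1.3]
opening: 0.0252
grasp_force: 39.8
time: 35.8
ee_pos: [0.574, 0.1335, 0.1155]
tcp_rot: [-180.0, -0.0, -169.6]
wrist_force: [0.7, -0.6, -1.7]
opening: 0.0245
grasp_force: 39.9
```

```bash
python3 -m inch '[[0,0,-0.3,0],[0,0,-0.6,0],[0,0,-0.9,0],[0,0,-1.2,0],[0,0,-1.5,0],[0,0,-1.8,0],[0,0,-2.1,0],[0,0,-2.2,0]]'
python3 -m inch '[[0,0,0,0],[0,0,0,0],[0,0,0,0],[0,0,0.5,0],[0,0,3,0],[0,0,6,0],[0,0,10,0],[0,0,14,0]]' 4.2
python3 -m inch '[[-2,-6,6,-3],[-4,-12,8,-9],[-7,-18,8,-13.8],[-10,-24,8,-13.8],[-13,-30,8,-13.8],[-16,-36,8,-13.8],[-18,-41,8,-13.8],[-18,-41,8,-13.8]]'
python3 e.py w5 wrist
```

```text
time: 36.8
ee_pos: [0.5734, 0.1334, 0.0971]
tcp_rot: [180.0, 0.1, -169.6]
wrist_force: [-18.2, -4.1, 29.2]
opening: 0.0251
grasp_force: 47.0
time: 37.8
ee_pos: [0.5739, 0.1336, 0.2347]
tcp_rot: [-180.0, 0.0, -169.6]
wrist_force: [0.2, -0.3, -0.2]
opening: 0.0421
grasp_force: 0.0
time: 38.8
ee_pos: [0.3925, -0.2786, 0.3137]
tcp_rot: [-180.0, 0.0, 176.5]
wrist_force: [0.2, 0.4, 0.5]
opening: 0.0421
grasp_force: 0.0
[ 0.39253693 -0.27862704  0.3137041 ] 176.50932781199649
wrist mat 0.83 [ 0.4308 -0.3847  0.013 ] [242.9 187.6]
top RACK 0.89 [0.0039 0.0424 0.009 ]
top RACK 0.87 [ 0.0098 -0.0385  0.009 ]
top RACK 0.78 [0.014  0.1174 0.009 ]
side mat 0.86 [ 0.4177 -0.3933  0.013 ] [367.7 271.2]
side RACK 0.8 [0.0091 0.0396 0.009 ]
side RACK 0.76 [ 0.0031 -0.0364  0.009 ]
side RACK 0.6 [0.0136 0.125  0.009 ]
```

View pics/w5.png

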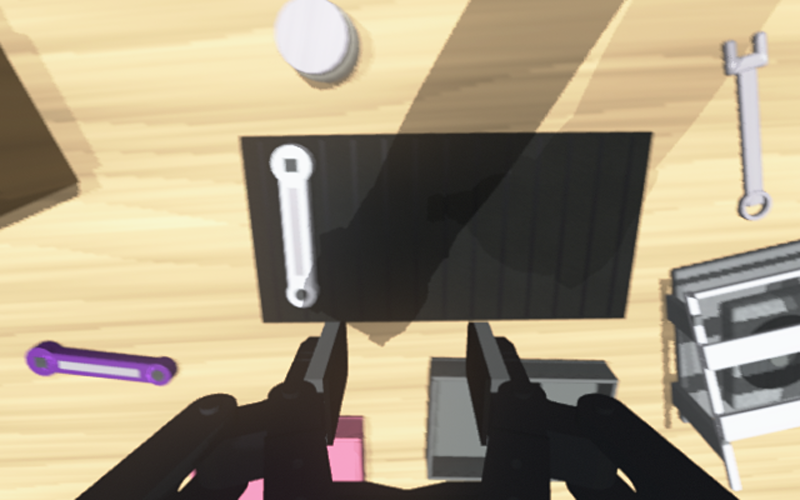

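Crank D (big boss (291,164), small (300,294)) is alone on the mat, unmoved. Grab it.

```bash
python3 -m inch '[[1,-3,-4,0],[2,-6,-9,0],[3.2,-10.9,-14,0],[3.2,-10.9,-19,0],[3.2,-10.9,-24,0],[3.2,-10.9,-27,0],[3.2,-10.9,-29,0],[3.2,-10.9,-29.8,0]]' 5.5 40
python3 -m inch '[[0,0,0,0],[0,0,0,0],[0,0,0,0],[0,0,0,0],[0,0,0,0],[0,0,0,0],[0,0,0,0],[0,0,1,0]]' 1.5 40
python3 -m inch '[[0,1,4,0],[0,3,8,3],[1,7,12,8],[3,12,16,13.8],[5,17,18,13.8],[7,22,18,13.8],[9,27,18,13.8],[12,32,18,13.8]]'
python3 -m inch '[[2,4,0,0],[4.2,8,-1,0],[4.2,12.5,-3,0],[4.2,12.5,-5,0],[4.2,12.5,-7,0],[4.2,12.5,-8.5,0],[4.2,12.5,-9,0],[4.2,12.5,-9,0]]'
```

```text
time: 40.1
ee_pos: [0.4263, -0.384, 0.0141]
tcp_rot: [179.9, -0.1, 176.7]
wrist_force: [0.1, -0.3, 0.5]
opening: 0.0546
grasp_force: 0.0
time: 41.1
ee_pos: [0.4255, -0.385, 0.025]
tcp_rot: [179.9, -0.1, 176.6]
wrist_force: [-0.1, -1.0, -2.1]
opening: 0.0252
grasp_force: 39.5
time: 42.1
ee_pos: [0.5461, -0.0639, 0.2061]
tcp_rot: [-180.0, 0.0, -169.6]
wrist_force: [0.7, -0.9, -1.8]
opening: 0.025
grasp_force: 39.9
time: 43.1
ee_pos: [0.588, 0.0594, 0.1155]
tcp_rot: [180.0, -0.0, -169.6]
wrist_force: [-0.0, 0.7, -1.9]
opening: 0.0253
grasp_force: 39.9
```

```bash
python3 -m inch '[[0,0,-0.3,0],[0,0,-0.6,0],[0,0,-0.9,0],[0,0,-1.2,0],[0,0,-1.5,0],[0,0,-1.8,0],[0,0,-2.1,0],[0,0,-2.2,0]]'
python3 -m inch '[[0,0,0,0],[0,0,0,0],[0,0,0,0],[0,0,0.5,0],[0,0,3,0],[0,0,6,0],[0,0,10,0],[0,0,14,0]]' 4.2
python3 -m inch '[[-1,5,2,0],[-2,10,3,0],[-3,15,3,0],[-4,20,3,0],[-5,25,3,0],[-5.8,30,3,0],[-5.8,32.5,3,0],[-5.8,32.5,3,0]]' 4.8
python3 -m inch '[[0,0,0,0],[0,0,0,0],[0,0,0,0],[0,0,0,0],[0,0,0,0],[0,0,0,0],[0,0,0,0],[0,0,0,0]]'
python3 e.py w6 wrist
cat > g.py <<'E'
from h import *
f=lambda p:(.9836*(p[0]-.5673)+.1805*(p[1]-.1699),-.1805*(p[0]-.5673)+.9836*(p[1]-.1699))
c=snap("wrist")
for t,z in(("fan_top",.0785),("marker_tip",.049)):
    for r in bot.landmark_of(t,c)[:1]:
        p=on(c,r["point"],z);print(t,round(r["score"],2),np.round(r["point"],1),p.round(4),"f,l",np.round(f(p),4))
q=proj(c,[[.529,.4177,.049]])[0];u,v=q.astype(int);w=c["img"][v-25:v+25,u-25:u+25].min(2)
m=(w>165).astype(np.uint8);n,lab,st,ce=cv2.connectedComponentsWithStats(m)
for i in range(1,n):
    if st[i,4]>3:
        px=ce[i]+[u-25,v-25];p=on(c,px,.049);print(st[i],px.round(1),p.round(4),np.round(f(p),4))
E
python3 g.py
```

```text
time: 44.1
ee_pos: [0.5873, 0.0593, 0.0973]
tcp_rot: [-180.0, 0.1, -169.6]
wrist_force: [-20.1, -3.3, 31.7]
opening: 0.0251
grasp_force: 47.3
time: 45.1
ee_pos: [0.5879, 0.0596, 0.2347]
tcp_rot: [-180.0, 0.0, -169.6]
wrist_force: [0.8, -0.6, 0.1]
opening: 0.0421
grasp_force: 0.0
time: 46.1
ee_pos: [0.5296, 0.3863, 0.2626]
tcp_rot: [-180.0, -0.0, -169.4]
wrist_force: [-1.1, -0.1, -0.4]
opening: 0.0477
grasp_force: 0.0
time: 47.1
ee_pos: [0.53, 0.3846, 0.2632]
tcp_rot: [-180.0, -0.0, -169.6]
wrist_force: [-0.4, -1.5, 0.3]
opening: 0.0483
grasp_force: 0.0
[0.53000922 0.38463671 0.26323925] -169.5607785781774
wrist RACK 0.9 [-0.0116  0.0233  0.009 ]
wrist RACK 0.88 [ 0.0052 -0.0375  0.009 ]
wrist RACK 0.62 [0.0055 0.1102 0.009 ]
top RACK 0.93 [0.0085 0.1174 0.009 ]
top RACK 0.8 [-0.0073  0.0396  0.009 ]
top RACK 0.74 [ 0.0008 -0.1077  0.009 ]
top RACK 0.56 [ 0.0095 -0.0413  0.009 ]
side RACK 0.64 [0.0029 0.1243 0.009 ]
side RACK 0.56 [ 0.0073 -0.1076  0.009 ]
side RACK 0.52 [-0.0171  0.0332  0.009 ]
side mat 0.33 [0.2984 0.2664 0.013 ] [206.8 198.2]
fan_top 0.62 [333.7 112.8] [0.4737 0.3816 0.0785] f,l [-0.0539  0.2251]
marker_tip 0.46 [358.9 174.5] [0.53   0.4186 0.049 ] f,l [0.0082 0.2513]
[ 7  5 12  2 13] [345.4 153.9] [0.5122 0.4013 0.049 ] [-0.0124  0.2375]
[17 23 14  5 66] [356.1 173. ] [0.529  0.4155 0.049 ] [0.0067 0.2485]
[ 7 25  9  2 17] [343.8 173.5] [0.5318 0.4036 0.049 ] [0.0073 0.2363]
```

View pics/w6.png

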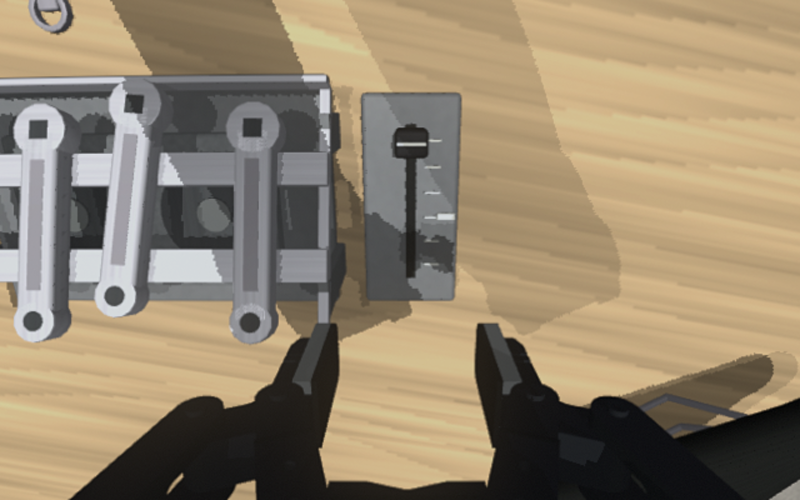

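The wrist view shows crank B (big boss (135,104), small (115,296)) was knocked askew and down the slope; its neighbours are straight. I'll measure and re-lay it.

```bash
python3 - <<'E'
from h import *
c=snap("wrist");C=np.array([.5673,.1699,.085]);Rd=Ro.from_euler('zy',[10.4,-20],degrees=True).as_matrix()
for n,a,b in(("C",(38,128),(33,321)),("B",(135,104),(115,296)),("A",(252,127),(250,322))):
    p,q=[Rd.T@(onplane(c,np.array(s)/1.25,C+Rd[:,2]*.018,Rd[:,2])-C) for s in(a,b)]
    v=q-p;o=p+v*64/132; w=C+Rd@(o-[0,0,.009])
    print(n,"len",np.linalg.norm(v).round(4),"yaw in deck",np.degrees(np.arctan2(v[1],v[0])).round(1),o.round(4),"world",w.round(4))
E
```

```text
C len 0.1321 yaw in deck -0.8 [ 0.0027 -0.0369  0.018 ] world [0.573  0.1341 0.0966]
B len 0.1329 yaw in deck -5.3 [-0.0138  0.0238  0.018 ] world [0.5474 0.1908 0.0873]
A len 0.1352 yaw in deck -0.6 [0.0036 0.1092 0.018 ] world [0.549  0.278  0.0879]
```

```bash
sed -i "s/'zy',\[10.4,-20\]/'ZY',[10.4,-20]/" e.py; cat > k.py <<'E'
from h import *
C=np.array([.5673,.1699,.085]);Rd=Ro.from_euler('ZY',[10.4,-20],degrees=True).as_matrix()
def cr(c,L):
  for n,a,b in L:
    p,q=[Rd.T@(onplane(c,np.array(s)/1.25,C+Rd[:,2]*.018,Rd[:,2])-C) for s in(a,b)]
    v=q-p;o=p+v*64/132; w=C+Rd@(o-[0,0,.009]); h=Rd@v
    print(n,"len",np.linalg.norm(v).round(4),"deck yaw",np.degrees(np.arctan2(v[1],v[0])).round(1),o.round(4),"world",w.round(4),"wyaw",np.degrees(np.arctan2(h[1],h[0])).round(1))
E
python3 - <<'E'
from k import *
cr(snap("wrist"),(("C",(38,128),(33,321)),("B",(135,104),(115,296)),("A",(252,127),(250,322))))
E
```

```text
C len 0.1332 deck yaw 0.1 [ 0.0029 -0.0376  0.018 ] world [0.5737 0.1329 0.0944] wyaw 10.5
B len 0.1323 deck yaw -4.7 [-0.0138  0.0256  0.018 ] world [0.5469 0.1922 0.0887] wyaw 5.4
A len 0.1323 deck yaw 0.1 [0.0031 0.1125 0.018 ] world [0.5468 0.2806 0.0945] wyaw 10.5
```

```bash
python3 -m inch '[[0,-5,0,0],[1,-10,0,-3],[1.7,-15,0,-5],[1.7,-19.2,-2,-5],[1.7,-19.2,-6,-5],[1.7,-19.2,-10,-5],[1.7,-19.2,-13,-5],[1.7,-19.2,-13,-5]]' 4.4 40
python3 -m inch '[[0,0,-1,0],[0,0,-2,0],[0,0,-3,0],[0,0,-4,0],[0,0,-4,0],[0,0,-4,0],[0,0,-4,0],[0,0,-4,0]]'
python3 -m inch '[[0,0,0,0],[0,0,0,0],[0,0,0,0],[0,0,0,0],[0,0,0,0],[0,0,0,0],[0,0,0,0],[0,0,0,0]]' 1.5 40
```

```text
time: 48.65
ee_pos: [0.5458, 0.1921, 0.1312]
tcp_rot: [-179.9, -0.2, -174.6]
wrist_force: [0.4, -0.1, 1.1]
opening: 0.0439
grasp_force: 0.0
time: 49.65
ee_pos: [0.5472, 0.1927, 0.0936]
tcp_rot: [180.0, 0.0, -174.6]
wrist_force: [0.2, -0.3, 0.1]
opening: 0.0438
grasp_force: 0.0
time: 50.65
ee_pos: [0.5471, 0.1925, 0.0937]
tcp_rot: [-180.0, 0.0, -174.6]
wrist_force: [-2.1, -1.2, 5.6]
opening: 0.0252
grasp_force: 40.1
```

```bash
python3 -m inch '[[0,0,1,0],[0,0,2,0],[0.7,0.7,2,2.5],[1.4,1.4,2,5],[1.4,1.4,1.6,5],[1.4,1.4,1.2,5],[1.4,1.4,0.8,5],[1.4,1.4,0.4,5]]'
python3 -m inch '[[0,0,-0.1,0],[0,0,-0.1,0],[0,0,-0.1,0],[0,0,-0.1,0],[0,0,-0.1,0],[0,0,-0.1,0],[0,0,-0.1,0],[0,0,-0.1,0]]'
python3 -m inch '[[0,0,0,0],[0,0,0,0],[0,0,0,0],[0,0,0.5,0],[0,0,3,0],[0,0,6,0],[0,0,10,0],[0,0,14,0]]' 4.2
python3 -m inch '[[0,-2,2,0],[-3,-5,6,0],[-6,-5,10,0],[-10,-5,13,0],[-10,-5,13,0],[-10,-5,13,0],[-10,-5,13,0],[-10,-5,13,0]]' 4.8
python3 - <<'E'
from h import *
c=snap("wrist"); save(c,"w7.png",s=1.25)
E
```

```text
time: 51.65
ee_pos: [0.5609, 0.2065, 0.0995]
tcp_rot: [180.0, 0.1, -169.6]
wrist_force: [-12.2, -3.8, 26.8]
opening: 0.0253
grasp_force: 42.6
time: 52.65
ee_pos: [0.561, 0.2066, 0.0994]
tcp_rot: [180.0, 0.1, -169.6]
wrist_force: [-9.4, -2.2, 18.7]
opening: 0.025
grasp_force: 42.1
time: 53.65
ee_pos: [0.5609, 0.2066, 0.2377]
tcp_rot: [180.0, 0.0, -169.6]
wrist_force: [0.5, -0.2, 0.5]
opening: 0.042
grasp_force: 0.0
time: 54.65
ee_pos: [0.4614, 0.1566, 0.3651]
tcp_rot: [-180.0, -0.1, -169.6]
wrist_force: [0.1, -0.1, 0.3]
opening: 0.048
grasp_force: 0.0
```

View pics/w7.png

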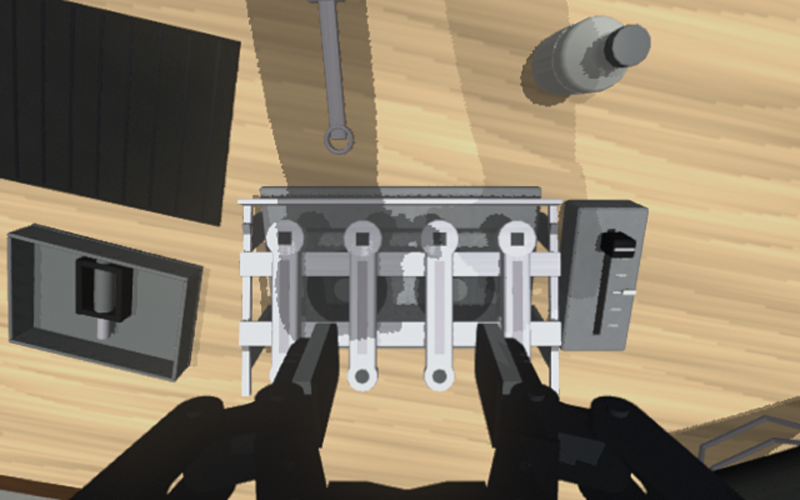

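All four cranks lie straight across both bars (bosses at (285/362/440/517, 239)), and the pedal is in the grey tray at (103, 290). Now the slider: grip it and move it ~6 cm up.

```bash
python3 -m inch '[[0.3,5,-2,0],[0.6,10,-4,0],[0.9,15,-7,0],[1.2,20,-10,0],[1.35,22.3,-14,0],[1.35,22.3,-18,0],[1.35,22.3,-22,0],[1.35,22.3,-22,0]]' 4.8 20
python3 -m inch '[[0,0,-2,0],[0,0,-4,0],[0,0,-6,0],[0,0,-8,0],[0,0,-8,0],[0,0,-8,0],[0,0,-8,0],[0,0,-8,0]]'
python3 -m inch '[[0,0,0,0],[0,0,0,0],[0,0,0,0],[0,0,0,0],[0,0,0,0],[0,0,0,0],[0,0,0,0],[0,0,0,0]]' 1.5 20
python3 -m inch '[[0.6,0.11,0,0],[1.4,0.26,0,0],[2.2,0.4,0,0],[3,0.55,0,0],[3.8,0.7,0,0],[4.6,0.84,0,0],[5.4,0.99,0,0],[5.8,1.06,0,0]]'
python3 -m inch '[[0,0,0,0],[0,0,0,0],[0,0,0,0],[0,0,0,0],[0,0,0,0],[0,0,0,0],[0,0,0,0],[0,0,0,0]]'
python3 -m inch '[[0,0,0,0],[0,0,0,0],[0,0,2,0],[0,0,6,0],[-2,0,10,0],[-2,0,15,0],[-2,0,17,0],[-2,0,17,0]]' 4.8
python3 g.py
```

```text
time: 55.7
ee_pos: [0.4732, 0.3785, 0.1426]
tcp_rot: [-179.8, -0.3, -169.6]
wrist_force: [-0.9, 0.3, 0.3]
opening: 0.0481
grasp_force: 0.0
time: 56.7
ee_pos: [0.4748, 0.3798, 0.0672]
tcp_rot: [180.0, 0.1, -169.6]
wrist_force: [-1.4, -0.0, -0.2]
opening: 0.0482
grasp_force: 0.0
time: 57.7
ee_pos: [0.475, 0.378, 0.0669]
tcp_rot: [-179.8, 0.0, -169.6]
wrist_force: [1.6, -9.3, 5.9]
opening: 0.0241
grasp_force: 23.4
time: 58.7
ee_pos: [0.5333, 0.3887, 0.0669]
tcp_rot: [-179.9, 0.0, -169.6]
wrist_force: [0.1, -8.6, 6.1]
opening: 0.0234
grasp_force: 23.4
time: 59.7
ee_pos: [0.5335, 0.3887, 0.067]
tcp_rot: [-179.9, 0.1, -169.6]
wrist_force: [3.0, -8.8, 4.6]
opening: 0.0235
grasp_force: 23.2
time: 60.7
ee_pos: [0.5129, 0.3908, 0.2394]
tcp_rot: [179.9, 0.2, -169.5]
wrist_force: [0.7, 0.3, -0.5]
opening: 0.0483
grasp_force: 0.0
fan_top 0.81 [321.3 202.3] [0.5315 0.391  0.0785] f,l [0.0047 0.224 ]
marker_tip 0.59 [350.6 193.2] [0.5273 0.4181 0.049 ] f,l [0.0055 0.2514]
[ 7  5 12  2 18] [337.2 174.3] [0.5117 0.4021 0.049 ] [-0.0128  0.2385]
[21 23  4  5 14] [346.  193.9] [0.5288 0.414  0.049 ] [0.0062 0.247 ]
```

```bash
python3 - <<'E'
from h import *
c=snap("wrist"); save(c,"w8.png",(270,140,400,240),6)
E
```

```text
(no output)
```

View pics/w8.png

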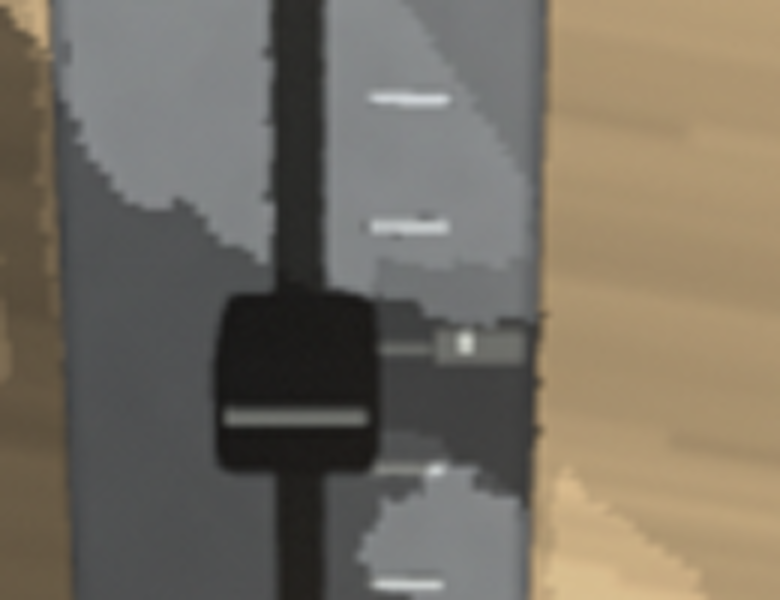

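The stripe on the grip is at crop (295, 416), the outline spans rows 293–470, and the marker tab (row ~346, rows 328–364) is nearer the robot. The camera looks obliquely, so I'll compute both positions with the heights.

```bash
python3 - <<'E'
from h import *
f=lambda p:(.9836*(p[0]-.5673)+.1805*(p[1]-.1699),-.1805*(p[0]-.5673)+.9836*(p[1]-.1699))
c=snap("wrist");print((-c["Rw"].T@c["tw"]).round(4),c["Rw"][2].round(3))
for n,u,v,z in(("stripe",295,416,.0785),("near bottom edge",298,293,.0465),("far top edge",298,470,.0785),("marker near-bottom",480,364-36,.045),("marker far-top",480,364,.049),("tick",407,348,.045),("tick-1",410,226,.045),("tick+1",410,468,.045)):
    p=on(c,(270+(u-.0)/6,140+v/6),z);print(n,np.round(f(p),4))
E
```

```text
[0.4334 0.3753 0.3698] [ 0.308  0.056 -0.95 ]
stripe [0.0077 0.221 ]
near bottom edge [-0.0014  0.221 ]
far top edge [0.0159 0.2214]
marker near-bottom [0.0048 0.2495]
marker far-top [0.0094 0.2494]
tick [0.0081 0.2381]
tick-1 [-0.0117  0.2383]
tick+1 [0.0282 0.2388]
```

Slider at 0.0075 and marker at 0.0071 along the track, so they are level within about 0.5 mm. Final check of everything.

```bash
python3 -m inch '[[-3,-5,4,0],[-6,-10,8,0],[-10,-16,10,0],[-14,-22,10,0],[-15,-25,10,0],[-15,-25,10,0],[-15,-25,10,0],[-15,-25,10,0]]'; python3 e.py w9 wrist
```

```text
time: 61.95
ee_pos: [0.363, 0.1409, 0.3355]
tcp_rot: [-180.0, -0.1, -169.5]
wrist_force: [0.0, 1.1, 0.5]
opening: 0.0477
grasp_force: 0.0
[0.36302643 0.14093178 0.33549923] -169.52664557294247
wrist RACK 0.96 [ 0.0081 -0.0384  0.009 ]
wrist RACK 0.75 [0.0046 0.0398 0.009 ]
wrist mat 0.46 [0.5746 0.4349 0.013 ] [490.5 321.9]
top RACK 0.97 [ 0.0169 -0.0364  0.009 ]
top RACK 0.97 [ 0.0112 -0.1154  0.009 ]
top RACK 0.84 [-0.0026  0.0391  0.009 ]
top RACK 0.6 [0.0034 0.1182 0.009 ]
side RACK 0.89 [ 0.007  -0.0406  0.009 ]
side RACK 0.79 [0.0012 0.1368 0.009 ]
side RACK 0.77 [0.0134 0.0402 0.009 ]
side RACK 0.67 [ 0.0007 -0.114   0.009 ]
```

View pics/w9.png

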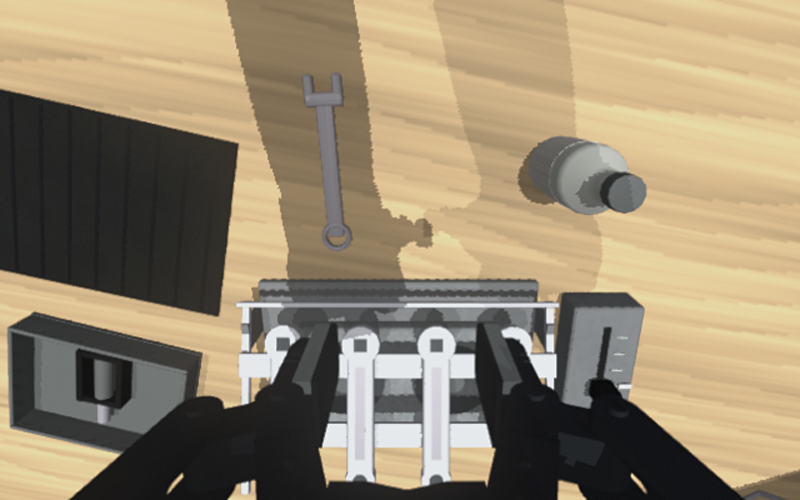

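Four cranks are aligned on the bars (bosses at row ~345), the pedal is in the grey tray, the bottle and wrench are in place, and the slider is level with the marker at (600–625, 388). Handing in.

```bash
python3 -c "
from workcell import bot
print(bot.job_done())"
```

```text
the job is handed in; nothing more can be done
None
```

The job is handed in, with no verdict returned: the fan went off first, the one pedal there is now sits in the grey tray, all four cranks lie flat on the bars (one was knocked askew and re-laid), and the slider is level with the marker to about 0.5 mm; the bottle, wrench and jar were never touched.

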